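# Level the glaze-setting shelf and press the spirit level home

### The arm

A 6-joint arm with a two-finger parallel gripper is mounted at the origin on the work surface. World frame = base frame: x ahead of the robot, y to its left, z up, the work surface at z = 0. Lengths are in mm, angles in rad, forces in N, time in s.
With the tool pointing down it reaches from about 350 to 925 mm from the base axis. Payload 6.4 kg.
Tool frame: the origin (TCP) lies between the finger pads; the fingertips stand 17 mm ahead of it and the grasp point (between the pads) lies 2 mm behind it; z points along the fingers, y is the line along which they close (so a half turn about z gives the same grasp; the last joint's range is limited). The gripper opens to 85 mm and grips with 20 to 120 N. Pads are 22 mm wide; open, the fingers measure 114 mm over their backs; the gripper's body (76 mm by 85 mm) begins 54 mm behind the grasp point. The pads swing forward as they close: fully open they stand 13 mm farther back than shut.
Start: joints at [-1.354, 0.245, 1.558, -0, 1.339, -0.174], TCP at [247.609, -601.002, 248.29] pointing down, gripper open.
Joint ranges: [-3.13, 3.13], [-1.02, 2.26], [0.13, 2.54], [-0.95, 4.09], [0.21, 2.88], [-2.74, 2.74]. Speed limits (rad/s): [2.57, 2.57, 3.14, 3.14, 3.14, 3.14].

### API

Orientations are given as a rotation vector (axis times angle).
In Python, from cell import robot, vision gives the robot as it stands.
- The arm moves only by the tool step_arm, never from a script. Its argument "increments" is a list of rows, each a list of 5 numbers: the shift along the tool's x, y, z in m, then the turn about the tool's z in rad, then the opening, from -1 (shut) to 1 (fully open). A call has 1 to 20 rows; each row is the pose to reach, as a shift and turn from the pose commanded when the call began, along the tool's axes at that moment; what a row does not reach only later rows make up. A row lasts 1/8 s, in which the tool goes at most 62.5 mm and 10.7 degrees, less where a joint would pass 70% of its speed; a pose out of reach is approached as far as the arm can. A call with a gripper value outside its range is refused whole. The fingers move at their own pace and stop on an object; the grip force is fixed at half the most. Time passes only in rows, so rows that repeat a pose let the fingers close. It gives the time, the measured TCP pose, the force, the opening and the grip force at its end, in the units of the state.
- robot.get_obs(): the state, without advancing time (a new reading comes with each control period).
- vision.snapshot(name): name is "scene" or "top" or "wrist"; returns the picture (480x640x3 uint8, blue, green, red); there is no depth.
- vision.get_calibration(name): a dict with "camera_matrix" (3x3 intrinsics, pixels), "origin" and "rotation" of the camera in the world. Camera axes: x right, y down, z forward; pixel columns grow to the right and rows downward; lengths in mm; the calibration is good to about 2 mm. A picture is of the moment at which its call begins: read the wrist's pose just before it. get_calibration takes no time and is no camera call; for the wrist camera it gives the pose at the moment of the call.
- robot.close_job(): hands the job in; it is judged then, once.
The state is a dict: "clock": time; "qpos": joint angles; "qd": joint speeds; "effort": joint torques, N m; "tcp_pos": TCP position; "ee_rot": TCP orientation; "force": force on the tool from outside, world axes, zero at the start; "moment": the same for the moment, N m; "width": opening from 0.0 (shut) to 1.0 (fully open); "grip_force": force on a finger pad.
Only numpy, scipy, OpenCV 4.12 (cv2) and the standard library are available. Lean on these libraries where they do the work, as an engineer would, in place of code of your own. Each camera call takes 0.05 s, during which the arm holds its last target. There are 200 camera calls.

### The job

Level the little shelf on which glazed sheets set: stand the spirit level lengthwise along the middle of the shelf and let go of it, then turn the black foot knob at the end of the shelf until the bubble rests between its two black lines with nobody touching the level. Then press firmly down on top of the level with the fingertips (about 10 N) and finish while still pressing, the level lying flat on the shelf and the bubble still between the lines; do not shove the other things on the bench about.

Things in the scene. Friction and masses are not known exactly. Their poses are not given: they have to be found in the camera images.
- level: spirit level: aluminium bar 200 long (its x) x 26 wide (y) x 40 mm high (z), black end caps, both ends alike, about 0.25 kg. Origin: centre of its underside. At the start it stands upright on the bench right of the shelf, pointing roughly away from the robot. In the middle of its top, under a flush clear 72 mm window, is a yellow-green vial with a white bubble. The whole top may be pressed.
- bubble (a joint): bubble's centre along the level's x, m: 0 centred, positive towards +x, -0.022 to 0.022. Bubble 16 mm long, black lines' inner edges 11 mm either side of the middle: it lies between them within 3 mm. It runs to the higher end, 0.52 m per rad of slope (9 mm per degree), rests after about 1.5 s, and drifts while the level is carried.
- stand: fixed base of the shelf, origin on the bench under the shelf's middle. Its screw foot: knob clockwise seen from above raises that end by 4.3 mm per rad (0.0128 rad of slope, bubble about 6.7 mm per rad); anticlockwise lowers it. Needed at the start: 1.5 to 2.9 rad clockwise; 3.6 rad past level is the stop. Stiff (0.1 Nm); stays where it is left, also under the press.
- shelf: stainless shelf plate of the setting stand, 320 long (its y) x 120 wide (x) x 10 mm thick, top about 75 mm above the bench. Hinged to the fixed stand on an axle at its +y end; origin on the axle, 9 mm below the top and 140 mm from the plate's middle. The screw foot carries the -y end. At the start it slopes down 1.1 to 2.1 degrees towards the foot.
- shelf_mid (a point): middle of the shelf's top face; x across the shelf, y lengthwise from the foot to the hinge, z square to the top face
- foot_grip (a point): on the axis of the foot's knob, at the height to grip: 10 mm below the knob's top, 26 mm above the plate. Knob: round black fluted cylinder, 40 mm across, 30 mm high (underside 6 mm above the plate), on the small ear at the shelf's -y end, 195 mm from shelf_mid. This frame turns with the knob.
- bowl: bystander: steel bowl, 120 mm across, 55 high, origin centre of the underside
- jar: bystander: amber glass jar, 60 mm across, 85 high, origin centre of the underside
- cutter: bystander: steel pastry ring, 70 mm across, 40 high, origin centre of the underside
- turner: bystander: spatula lying on the bench right of the level, 280 mm long along its x
- cup: bystander: white ceramic cup, 76 mm across, 75 high, origin centre of the underside
- tin: bystander: steel tin, 72 mm across, 100 high, origin centre of the underside
- bottle: bystander: white plastic bottle, 60 mm across, 150 high, origin centre of the underside
Mind the look-alikes: they are no part of the job. There is more than one size of the level; the one meant has the size given above.

How it is judged:
By the outcome, as a careful person would: the job done as asked, in the order asked, and still so for the second after the job is handed in, while the arm keeps its last pose, push and grip.
It also fails if it takes over 67 s, if anything falls off the work surface, if the arm or the gripper's body presses on something with over 40 N, if the wrist force passes 120 N, or if a joint passes its speed limit or range.

## Working session

There is one attempt and no reset: what is moved stays moved. The work goes in short steps, Python scripts to look and compute and a tool call to move; the robot and the scene stay as the last step left them, time stands still between calls to the robot, and variables do not carry over. Pictures are saved under pics/ and viewed, at most 10 in all, crops included, and the job is handed in when it is done.

Besides the shell and the picture viewer there is one more tool, called as a command line: name --pt "numbers of a row" for each row, then --argument value for the rest. step_arm: Moves the arm, as the interface text tells. Its arguments: {"type":"object","properties":{"increments":{"type":"array"}},"required":["increments"]}

```bash
ls; mkdir -p pics; python3 - <<'E'
from cell import robot, vision
import cv2
o=robot.get_obs(); print(o)
for n in("top","scene"):
    cv2.imwrite(f"pics/{n}0.png",vision.snapshot(n)); c=vision.get_calibration(n); print(n,c)
E
```

```text
pics
{'clock': 0.0, 'qpos': array([-1.35412649e+00,  2.45787722e-01,  1.55899201e+00, -2.79323133e-05,
        1.33867226e+00, -1.74101154e-01]), 'qd': array([-0.00121116, -0.00019226, -0.00128605,  0.00043684,  0.00280407,
        0.00146076]), 'effort': array([-1.64195931e-04, -4.29513502e+01, -3.26128650e+01, -1.46603566e-04,
        5.33753089e-03, -1.09000322e-05]), 'tcp_pos': array([ 247.47341861, -600.49549839,  247.20895876]), 'ee_rot': array([-3.07999230e+00, -6.09572743e-01,  1.04777607e-04]), 'force': array([-0.86418697,  0.6781852 , -0.32182061]), 'moment': array([ 0.04272392, -0.03371781,  0.0066013 ]), 'grip_force': 0.0, 'width': 1.0023784602575818}
top {'camera_matrix': array([[614.70778798,   0.        , 318.7485374 ],
       [  0.        , 614.70778798, 239.31381165],
       [  0.        ,   0.        ,   1.        ]]), 'origin': array([ 298.46662917,  -60.1741246 , 1799.59403499]), 'rotation': array([-2.15821225,  2.13487312, -0.1439298 ])}
scene {'camera_matrix': array([[515.32444317,   0.        , 314.9054858 ],
       [  0.        , 515.32444317, 235.19041689],
       [  0.        ,   0.        ,   1.        ]]), 'origin': array([1175.95192422, -736.49261398, 1156.29586698]), 'rotation': array([-2.27495037, -0.91340739,  0.34564292])}
```

View pics/top0.png

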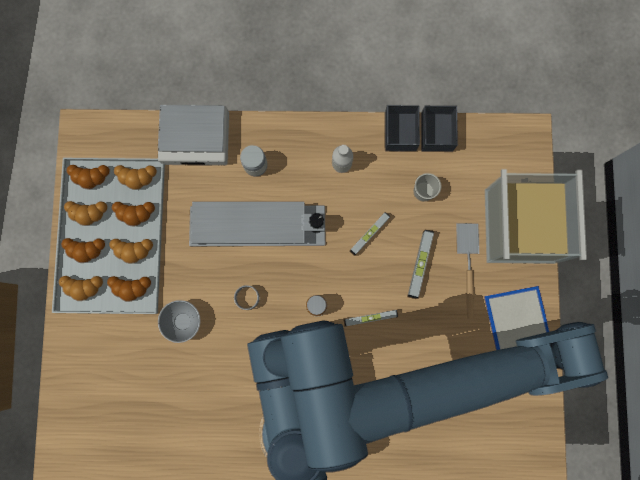

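View pics/scene0.png

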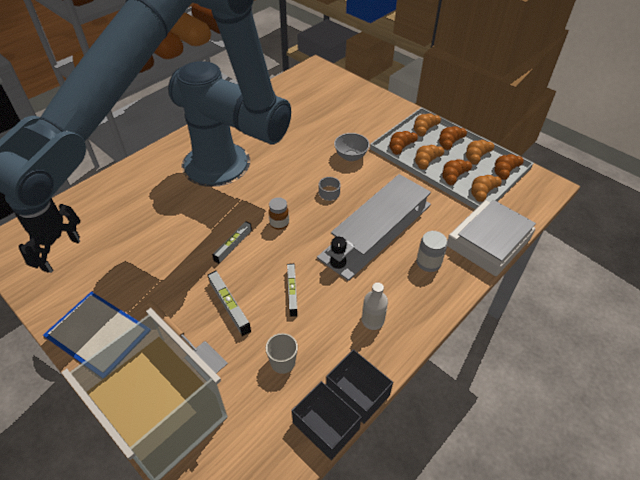

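Top view: level candidates are (371,234) at about 50 px, (371,318) at about 53 px, and (422,264) at about 70 px. At 0.35 px/mm, 200 mm is about 70 px, so I choose (422,264). It is right of the shelf and points away from the robot. The shelf is at (190–305, 200–247) and the knob at (316,221). In the scene view the same level is at (229,303), the knob at (338,245) and the turner at (208,357).

```bash
cat > h.py <<'E'
import cv2, numpy as np
from scipy.spatial.transform import Rotation as R
from cell import robot, vision
def ray(c,px):
    px=np.atleast_2d(np.float64(px)); K=c["camera_matrix"]
    d=np.c_[px,np.ones(len(px))]@np.linalg.inv(K).T
    return np.array(c["origin"]),d@R.from_rotvec(c["rotation"]).as_matrix().T
def onz(c,px,z):
    o,d=ray(c,px); return o+d*((z-o[2])/d[:,2])[:,None]
def proj(c,P):
    p=(np.atleast_2d(P)-c["origin"])@R.from_rotvec(c["rotation"]).as_matrix()@c["camera_matrix"].T
    return p[:,:2]/p[:,2:]
def two(c1,p1,c2,p2):
    o1,d1=ray(c1,p1);o2,d2=ray(c2,p2);d1=d1[0];d2=d2[0]
    s=np.linalg.lstsq(np.c_[d1,-d2],o2-o1,rcond=None)[0]
    a=o1+s[0]*d1;b=o2+s[1]*d2; return (a+b)/2,np.linalg.norm(a-b)
E
cat > m.py <<'E'
from h import *
t=cv2.imread("pics/top0.png"); c=vision.get_calibration("top")
hsv=cv2.cvtColor(t,cv2.COLOR_BGR2HSV)
def comp(mask,seed):
    n,l,s,ce=cv2.connectedComponentsWithStats(mask)
    d=[np.hypot(*(ce[i]-seed)) if s[i,4]>20 else 1e9 for i in range(1,n)]; return (l==1+int(np.argmin(d))).astype(np.uint8)
non=((hsv[...,1]<75)|((hsv[...,0]>26)&(hsv[...,0]<60))|(hsv[...,2]<40)).astype(np.uint8)
for nm,seed,z in(("level",(422,264),40),("l2",(371,234),40),("l3",(371,318),40),("shelf",(255,223),73)):
    b=np.zeros_like(non); x,y=seed; r=45 if nm!="shelf" else 85
    b[y-r:y+r,x-r:x+r]=non[y-r:y+r,x-r:x+r]
    m=comp(b,seed); cnt=cv2.findNonZero(m); rc=cv2.minAreaRect(cnt); bx=cv2.boxPoints(rc)
    print(nm,rc); print(np.round(onz(c,bx,z)[:,:2]))
g=((hsv[...,0]>26)&(hsv[...,0]<50)&(hsv[...,1]>90)&(hsv[...,2]>100)).astype(np.uint8)
n,l,s,ce=cv2.connectedComponentsWithStats(g); print([(ce[i].round(1),s[i,4]) for i in range(1,n) if s[i,4]>10])
k=np.zeros_like(g); k[195:245,295:335]=(hsv[195:245,295:335,2]<45); n,l,s,ce=cv2.connectedComponentsWithStats(k); print("knob",[(ce[i].round(1),s[i]) for i in range(1,n)])
a=cv2.resize(t[195:305,380:460],None,fx=5,fy=5,interpolation=cv2.INTER_CUBIC); b=cv2.resize(t[190:260,290:350],None,fx=6,fy=6,interpolation=cv2.INTER_CUBIC)
o=np.zeros((550,770,3),np.uint8); o[:550,:400]=a; o[:420,405:765]=b; cv2.imwrite("pics/crop1.png",o)
E
python3 m.py
```

```text
level ((420.5945739746094, 263.522705078125), (11.668647766113281, 68.65055084228516), 13.495734214782715)
[[ 386. -302.]
 [ 579. -350.]
 [ 572. -383.]
 [ 379. -335.]]
l2 ((369.8018798828125, 232.9434051513672), (8.108695030212402, 52.39937210083008), 42.51044845581055)
[[ 517. -137.]
 [ 631. -239.]
 [ 615. -257.]
 [ 501. -154.]]
l3 ((370.59356689453125, 317.5216369628906), (7.949883460998535, 53.22636032104492), 79.82449340820312)
[[ 320. -122.]
 [ 348. -271.]
 [ 326. -275.]
 [ 298. -126.]]
shelf ((257.0, 223.5), (45.0, 136.0), 90.0)
[[648. 324.]
 [652. -66.]
 [522. -67.]
 [518. 318.]]
[(array([373.3, 228.8]), np.int32(35)), (array([366.5, 236.7]), np.int32(36)), (array([421.1, 263.3]), np.int32(130)), (array([375.6, 316.3]), np.int32(31)), (array([365. , 318.5]), np.int32(33))]
knob [(array([316.1, 220.4]), array([310, 213,  14,  15, 150], dtype=int32)), (array([315.3, 231.2]), array([312, 231,   8,   2,  10], dtype=int32))]
```

View pics/crop1.png

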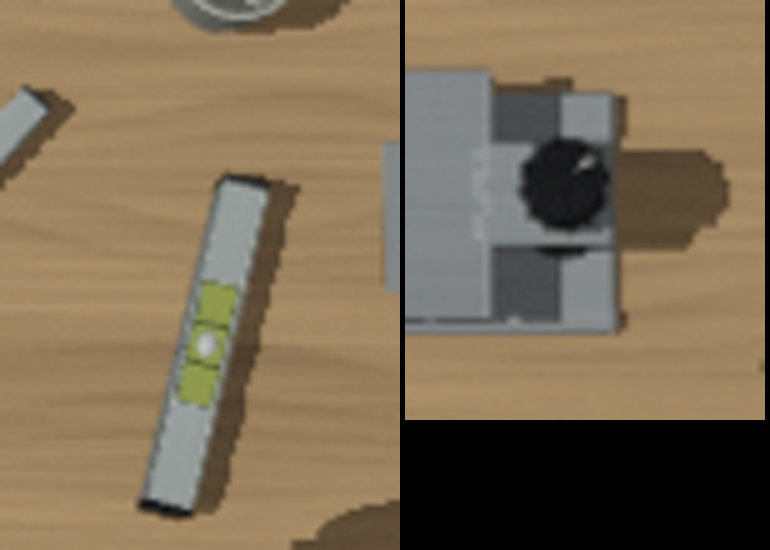

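The crop confirms the level. It has a single 26 mm wide bar with end caps at (428.8,231) and (413.6,296.6), and its vial is at (421,263). The knob is at (316.7,220.7) on its ear.

```bash
cat > m2.py <<'E'
from h import *
c=vision.get_calibration("top"); s=vision.get_calibration("scene"); o=robot.get_obs()
e=onz(c,[(428.8,231),(413.6,296.6),(421.1,263.3)],40); print("level ends,vial",e.round(1)); print("len",np.linalg.norm(e[0]-e[1]),"yaw",np.degrees(np.arctan2(*(e[0]-e[1])[1::-1])))
im=cv2.imread("pics/scene0.png"); h=cv2.cvtColor(im,cv2.COLOR_BGR2HSV)
g=((h[...,0]>26)&(h[...,0]<50)&(h[...,1]>90)&(h[...,2]>90)).astype(np.uint8); g[:260]=0; g[330:]=0;g[:,:210]=0;g[:,250:]=0
M=cv2.moments(g,True); p=(M["m10"]/M["m00"],M["m01"]/M["m00"]); print(p,M["m00"],"tri vial",two(c,(421.1,263.3),s,p))
print("knob",onz(c,[(316.7,220.7)],104))
print("shelf corners",onz(c,[(190,201.7),(190,244.5),(304.2,201.7),(304.2,243.3)],73).round(1))
h0=cv2.imread("pics/top0.png").astype(int)
print(h0[220,180:200].sum(1)//3, h0[195:207,250].sum(1)//3, h0[238:252,250].sum(1)//3,h0[195:207,210].sum(1)//3, h0[238:252,210].sum(1)//3)
Rm=R.from_rotvec(o["ee_rot"]).as_matrix(); print("tool axes cols",Rm.round(3)); print("tcp",o["tcp_pos"])
w=vision.get_calibration("wrist"); W=R.from_rotvec(w["rotation"]).as_matrix(); print("cam in tool",Rm.T@(w["origin"]-o["tcp_pos"]),(Rm.T@W).round(2),w["camera_matrix"][0,0])
E
python3 m2.py
```

```text
level ends,vial [[ 573.  -367.2   40. ]
 [ 383.3 -321.3   40. ]
 [ 478.9 -343.8   40. ]]
len 195.18967033361716 yaw -13.59565887266078
(227.44604316546761, 298.2014388489209) 139.0 tri vial (array([ 479.85806723, -343.90835807,   35.01236266]), np.float64(1.6721885791924824))
knob [[588.88286001 -43.10484853 104.        ]]
shelf corners [[645.6 320.7  73. ]
 [522.  315.7  73. ]
 [648.9  -6.4  73. ]
 [528.9  -8.1  73. ]]
[125 124 126 125 125 126 125 126 127 128 134 135 136 135 136 136 137 137
 137 138] [133 133 137 136 130 126 116 130 132 134 132 131] [135 133 133 133 131  87 135 136 126 135 133 138 140 136] [133 132 135 137 134 131 119 134 136 136 137 135] [136 135 135 134 127  95 139 133 104 129 129 131 130 123]
tool axes cols [[ 0.925  0.381 -0.   ]
 [ 0.381 -0.925  0.002]
 [ 0.    -0.002 -1.   ]]
tcp [ 247.49631154 -600.51527554  247.25295114]
cam in tool [  69.16075119   -0.71828767 -126.05909563] [[-0.   -0.96 -0.27]
 [ 1.   -0.   -0.  ]
 [ 0.   -0.27  0.96]] 427.88217812836
```

Level: vial at (479.4,-343.8), triangulated z of about 35 (top is 40, vial slightly below), length about 195, yaw -13.6°. Shelf mid is about (586.4,152,75), with its y axis at yaw 90.9°. The knob is at (589,-43), and 195 mm from mid agrees. Next I move above the level and turn to align.

step_arm --pt "0.04 -0.019 0.012 0.08 1" --pt "0.08 -0.038 0.025 0.16 1" --pt "0.13 -0.062 0.04 0.26 1" --pt "0.18 -0.086 0.056 0.36 1" --pt "0.23 -0.11 0.072 0.46 1" --pt "0.28 -0.134 0.088 0.56 1" --pt "0.312 -0.149 0.097 0.628 1" --pt "0.312 -0.149 0.097 0.628 1" --pt "0.312 -0.149 0.097 0.628 1" --pt "0.312 -0.149 0.097 0.628 1"

```text
clock: 1.35
tcp_pos: [478.8, -345.6, 151.8]
ee_rot: [3.119, -0.374, 0.001]
force: [-0.9, -0.2, 0.1]
width: 1.001
grip_force: 0.0
```

```bash
cat > w.py <<'E'
import sys
from h import *
n=sys.argv[1]; o=robot.get_obs(); c=vision.get_calibration("wrist"); im=vision.snapshot("wrist"); cv2.imwrite(f"pics/{n}.png",im)
import pickle; pickle.dump((o,c),open(f"pics/{n}.pkl","wb"))
Rm=R.from_rotvec(o["ee_rot"]).as_matrix(); print(o["clock"],o["tcp_pos"].round(1),"yaw",np.degrees(np.arctan2(Rm[1,0],Rm[0,0])).round(2),"tz",Rm[:,2].round(3),o["qpos"].round(3),o["force"].round(1))
E
python3 w.py w1
```

```text
1.35 [ 478.8 -345.6  151.8] yaw -13.67 tz [ 0.    -0.001 -1.   ] [-0.817  0.213  1.783 -0.     1.145  0.992] [-0.9 -0.2  0.1]
```

View pics/w1.png

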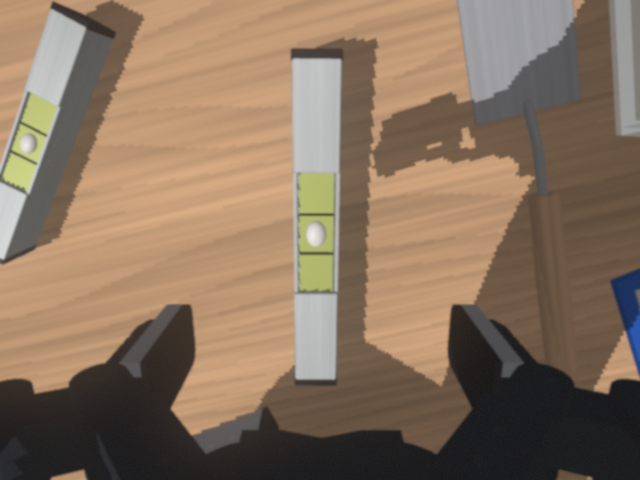

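The wrist view shows the level upright with its bottom end at (316,382), top end at (317,50) and bubble at (316,234). I measure the offset.

```bash
python3 - <<'E'
from h import *
import pickle
o,c=pickle.load(open("pics/w1.pkl","rb"))
P=onz(c,[(317,53),(315.5,381),(292.5,60),(342,60)],40); Rm=R.from_rotvec(o["ee_rot"]).as_matrix()
print(P.round(1),"in tool",((P-o["tcp_pos"])@Rm).round(1)); d=P[0]-P[1]; print(np.linalg.norm(d),np.degrees(np.arctan2(d[1],d[0])))
E
```

```text
[[ 575.8 -366.5   40. ]
 [ 387.3 -319.    40. ]
 [ 575.5 -353.4   40. ]
 [ 569.4 -378.3   40. ]] in tool [[ 99.1  -2.6 111.8]
 [-95.3  -4.2 111.7]
 [ 95.7 -15.3 111.8]
 [ 95.7  10.3 111.8]]
194.3869302265919 -14.140370592582915
```

step_arm --pt "0.002 -0.003 0.04 0.008 1" --pt "0.002 -0.003 0.08 0.008 1" --pt "0.002 -0.003 0.11 0.008 1" --pt "0.002 -0.003 0.127 0.008 1" --pt "0.002 -0.003 0.127 0.008 1" --pt "0.002 -0.003 0.127 0.008 1" --pt "0.002 -0.003 0.127 0.008 -0.5" --pt "0.002 -0.003 0.127 0.008 -0.8" --pt "0.002 -0.003 0.127 0.008 -0.8" --pt "0.002 -0.003 0.127 0.008 -0.8" --pt "0.002 -0.003 0.127 0.008 -0.8" --pt "0.002 -0.003 0.127 0.008 -0.8" --pt "0.002 -0.003 0.127 0.008 -0.8"

```text
clock: 3.02
tcp_pos: [482.3, -342.3, 24.8]
ee_rot: [3.117, -0.384, 0.001]
force: [-0.0, -0.6, 5.1]
width: 0.294
grip_force: 60.7
```

Gripped: an opening of 0.294 is about 25 mm. Next I lift and carry it over the shelf.

step_arm --pt "0 0 -0.03 0 -0.8" --pt "0 0 -0.08 0 -0.8" --pt "0 0 -0.13 0 -0.8" --pt "0 0 -0.16 0 -0.8" --pt "-0.001 -0.03 -0.16 -0.12 -0.8" --pt "-0.003 -0.075 -0.16 -0.28 -0.8" --pt "-0.005 -0.12 -0.16 -0.44 -0.8" --pt "-0.007 -0.17 -0.16 -0.6 -0.8" --pt "-0.009 -0.22 -0.16 -0.77 -0.8" --pt "-0.011 -0.27 -0.16 -0.94 -0.8" --pt "-0.013 -0.32 -0.16 -1.11 -0.8" --pt "-0.015 -0.37 -0.16 -1.28 -0.8" --pt "-0.017 -0.42 -0.16 -1.45 -0.8" --pt "-0.018 -0.46 -0.16 -1.62 -0.8" --pt "-0.0195 -0.49 -0.16 -1.77 -0.8" --pt "-0.0195 -0.505 -0.16 -1.833 -0.8" --pt "-0.0195 -0.505 -0.16 -1.833 -0.8" --pt "-0.0195 -0.505 -0.16 -1.833 -0.8" --pt "-0.0195 -0.505 -0.16 -1.833 -0.8"

```text
clock: 5.4
tcp_pos: [585.4, 151.9, 183.9]
ee_rot: [-2.204, -2.238, 0.001]
force: [-0.3, -0.1, -2.6]
width: 0.295
grip_force: 59.9
```

```bash
python3 w.py w2
```

```text
5.4 [585.4 151.9 183.9] yaw 90.89 tz [-0.001 -0.    -1.   ] [ 0.067  0.206  1.727 -0.     1.21   0.051] [-0.3 -0.1 -2.6]
```

View pics/w2.png

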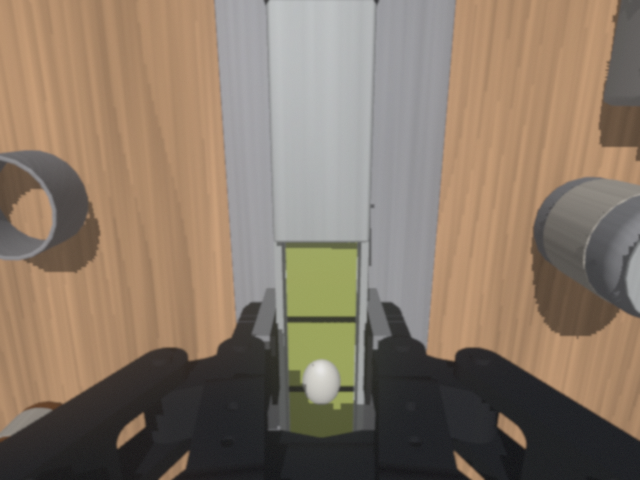

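The wrist view shows the shelf edges at cols 218/455 (row 0) and 234/433 (row 270), and the level at cols 268/377 (row 10). I compute the lateral error.

```bash
python3 - <<'E'
from h import *
import pickle
o,c=pickle.load(open("pics/w2.pkl","rb")); Rm=R.from_rotvec(o["ee_rot"]).as_matrix()
im=cv2.imread("pics/w2.png").astype(int)
hs=cv2.cvtColor(im.astype(np.uint8),cv2.COLOR_BGR2HSV)[...,1]
px=[]
for r in(30,120,210):
    row=cv2.blur(hs,(3,5))[r]; g=np.where(row[190:480]<75)[0]+190; px+= [(g.min(),r),(g.max(),r)]
print(px)
P=onz(c,px,76); T=(P-o["tcp_pos"])@Rm; print(T.round(1),"width",np.diff(T[:,1])[::2])
Q=(onz(c,[(267,10),(377,10),(273,230),(370,230)],199)-o["tcp_pos"])@Rm; print(Q.round(1))
E
```

```text
[(np.int64(215), 30), (np.int64(453), 30), (np.int64(221), 120), (np.int64(446), 120), (np.int64(228), 210), (np.int64(438), 210)]
[[110.5 -53.3 107.9]
 [110.4  65.7 107.9]
 [ 67.  -53.1 108. ]
 [ 66.9  65.6 107.9]
 [ 18.5 -52.4 108. ]
 [ 18.4  65.  107.9]] width [119.03388856 118.76321352 117.34325045]
[[ 93.4 -12.9 -15.1]
 [ 93.3  12.9 -15.1]
 [ 39.9 -13.2 -15.1]
 [ 39.9  12.9 -15.1]]
```

The wrist measurement says the shelf centre is +6 mm in tool y, and the top view and knob say +2 to +4. I use +4.5 and lower slowly.

step_arm --pt "0 0.0045 0.03 0 -0.8" --pt "0 0.0045 0.06 0 -0.8" --pt "0 0.0045 0.075 0 -0.8" --pt "0 0.0045 0.078 0 -0.8" --pt "0 0.0045 0.079 0 -0.8" --pt "0 0.0045 0.08 0 -0.8" --pt "0 0.0045 0.08 0 -0.8" --pt "0 0.0045 0.08 0 -0.8"

```text
clock: 6.45
tcp_pos: [590.4, 152.8, 104.7]
ee_rot: [2.202, 2.24, 0.001]
force: [-0.4, -0.2, -2.8]
width: 0.294
grip_force: 60.0
```

step_arm --pt "0 0 0.001 0 -0.8" --pt "0 0 0.002 0 -0.8" --pt "0 0 0.002 0 -0.8" --pt "0 0 0.003 0 -0.8" --pt "0 0 0.003 0 -0.8"

```text
clock: 7.08
tcp_pos: [590.1, 152.8, 101.2]
ee_rot: [-2.202, -2.24, 0.0]
force: [-0.1, -0.3, -2.8]
width: 0.294
grip_force: 60.0
```

step_arm --pt "0 0 0.001 0 -0.8" --pt "0 0 0.0015 0 -0.8" --pt "0 0 0.0015 0 -0.8"

```text
clock: 7.45
tcp_pos: [590.1, 152.8, 99.7]
ee_rot: [-2.202, -2.24, 0.0]
force: [-0.1, -0.6, -3.1]
width: 0.294
grip_force: 60.0
```

step_arm --pt "0 0 0.001 0 -0.8" --pt "0 0 0.002 0 -0.8" --pt "0 0 0.002 0 -0.8" --pt "0 0 0.002 0 -0.8"

```text
clock: 7.95
tcp_pos: [590.3, 152.7, 98.2]
ee_rot: [2.202, 2.24, 0.0]
force: [-1.0, -2.6, 1.6]
width: 0.3
grip_force: 60.4
```

Contact. I release and lift straight up to look.

step_arm --pt "0 0 0 0 -0.2" --pt "0 0 0 0 0.2" --pt "0 0 0 0 0.6" --pt "0 0 0 0 1" --pt "0 0 0 0 1" --pt "0 0 0 0 1" --pt "0 0 -0.02 0 1" --pt "0 0 -0.06 0 1" --pt "0 0 -0.1 0 1" --pt "0 0 -0.12 0 1" --pt "0 0 -0.12 0 1" --pt "0 0 -0.12 0 1" --pt "0 0 -0.12 0 1" --pt "0 0 -0.12 0 1" --pt "0 0 -0.12 0 1" --pt "0 0 -0.12 0 1" --pt "0 0 -0.12 0 1" --pt "0 0 -0.12 0 1"

```text
clock: 10.2
tcp_pos: [590.2, 152.8, 217.9]
ee_rot: [2.202, 2.24, 0.0]
force: [-0.2, -0.7, -0.5]
width: 1.001
grip_force: 0.0
```

```bash
python3 w.py w3
```

```text
10.2 [590.2 152.8 217.9] yaw 90.97 tz [ 0.  0. -1.] [0.068 0.18  1.691 0.    1.271 0.051] [-0.2 -0.7 -0.5]
```

View pics/w3.png

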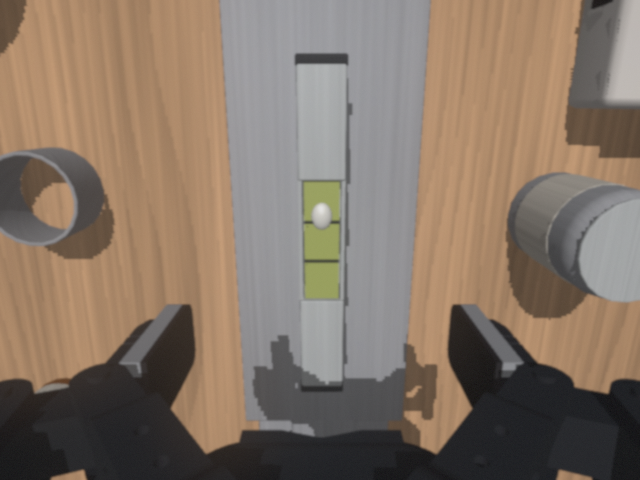

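The level stands along the middle of the shelf. The bubble is at row 215, the lines are at rows 222 and 261 (middle 241.5), and the scale is about 1.7 px/mm. The bubble is therefore about 15.6 mm towards the hinge, which needs about 2.3 rad clockwise. I go above the knob, pre-turned by -1.0 rad.

step_arm --pt "-0.04 -0.001 0 -0.15 1" --pt "-0.08 -0.002 0 -0.32 1" --pt "-0.12 -0.003 0 -0.5 1" --pt "-0.16 -0.004 0 -0.68 1" --pt "-0.185 -0.0045 0 -0.85 1" --pt "-0.196 -0.0045 0 -1.0 1" --pt "-0.196 -0.0045 0 -1.0 1" --pt "-0.196 -0.0045 0 -1.0 1"

```text
clock: 11.25
tcp_pos: [589.0, -42.8, 217.8]
ee_rot: [-0.861, -3.021, -0.0]
force: [0.6, 1.3, -0.0]
width: 0.999
grip_force: 0.0
```

```bash
python3 w.py w4; python3 - <<'E'
from h import *
import pickle
o,c=pickle.load(open("pics/w3.pkl","rb"));i=cv2.imread("pics/w3.png"); h=cv2.cvtColor(i,cv2.COLOR_BGR2HSV)
print("row profile G col310..332:",i[176:304,307:335,1].mean(1).round().astype(int))
E
```

```text
11.25 [589.  -42.8 217.8] yaw 148.17 tz [-0.  0. -1.] [-0.265  0.137  1.74   0.     1.265 -1.28 ] [ 0.6  1.3 -0. ]
row profile G col310..332: [166 165 159 141 119 120 143 157 160 161 161 161 161 161 161 161 161 161
 161 161 161 161 161 161 161 161 163 168 173 178 182 185 187 187 188 187
 186 185 183 181 179 178 175 170 160 146 137 142 152 156 153 152 152 154
 158 159 159 160 160 160 160 160 160 160 160 160 160 160 160 160 160 160
 160 160 159 159 160 159 159 160 160 158 148 121  88  82 110 141 155 159
 159 159 159 159 159 159 160 159 159 159 159 159 159 159 160 159 159 159
 159 159 159 160 159 159 159 159 159 159 159 159 159 155 147 142 149 165
 171 169]
```

View pics/w4.png

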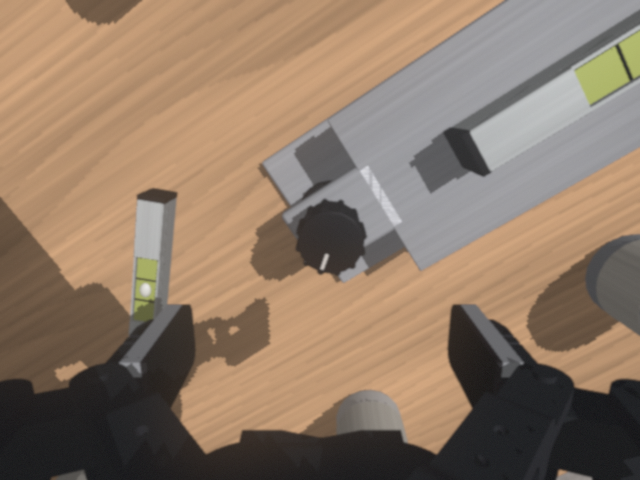

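The knob's top is at (331,236) in the wrist view, about 70 px across.

```bash
python3 - <<'E'
from h import *
import pickle
o,c=pickle.load(open("pics/w4.pkl","rb")); Rm=R.from_rotvec(o["ee_rot"]).as_matrix()
i=cv2.imread("pics/w4.png"); m=np.zeros(i.shape[:2],np.uint8); m[185:290,285:380]=(i.max(2)<55)[185:290,285:380]
m=cv2.morphologyEx(m,cv2.MORPH_CLOSE,np.ones((5,5))); m=cv2.morphologyEx(m,cv2.MORPH_OPEN,np.ones((25,25)))
k=max(cv2.findContours(m,0,2)[0],key=cv2.contourArea); cc,r=cv2.minEnclosingCircle(k); print(cc,r,cv2.boundingRect(k))
for z in(103,):
  P=onz(c,[cc],z); print(P,((P-o["tcp_pos"])@Rm).round(1),"r mm",r/427.9*250)
P=onz(c,[(331,118),(421,269),(491,174),(444,130)],70); print(P.round(1))
E
```

```text
(327.5, 227.0) 25.831281661987305 (308, 208, 38, 40)
[[585.37772501 -35.73341876 103.        ]] [[  6.8   4.1 114.8]] r mm 15.091891599665404
[[534.9  -1.6  70. ]
 [651.7  -1.3  70. ]
 [618.3  67.2  70. ]
 [578.2  54.3  70. ]]
```

```bash
python3 - <<'E'
from h import *
import pickle
o,c=pickle.load(open("pics/w4.pkl","rb")); Rm=R.from_rotvec(o["ee_rot"]).as_matrix()
i=cv2.imread("pics/w4.png"); m=np.zeros(i.shape[:2],np.uint8); m[190:285,285:375]=(i.max(2)<62)[190:285,285:375]
n,l,s,ce=cv2.connectedComponentsWithStats(m); print(s[1:],ce[1:].round(1))
print(((onz(c,[(331,238),(295,238),(367,238),(331,203),(331,274)],103)-o["tcp_pos"])@Rm).round(1), onz(c,[(331,238)],103))
cv2.imwrite("pics/k.png",cv2.resize(i[170:300,265:400],None,fx=4,fy=4,interpolation=cv2.INTER_CUBIC))
E
```

```text
[[ 305  190   10    6   16]
 [ 297  201   68   73 3472]] [[309.4 191.9]
 [330.4 235.9]]
[[ 1.000e-01  6.200e+00  1.148e+02]
 [ 1.000e-01 -1.490e+01  1.148e+02]
 [ 1.000e-01  2.730e+01  1.148e+02]
 [ 2.100e+01  6.100e+00  1.148e+02]
 [-2.240e+01  6.300e+00  1.148e+02]] [[592.12891169 -37.48469112 103.        ]]
```

View pics/k.png

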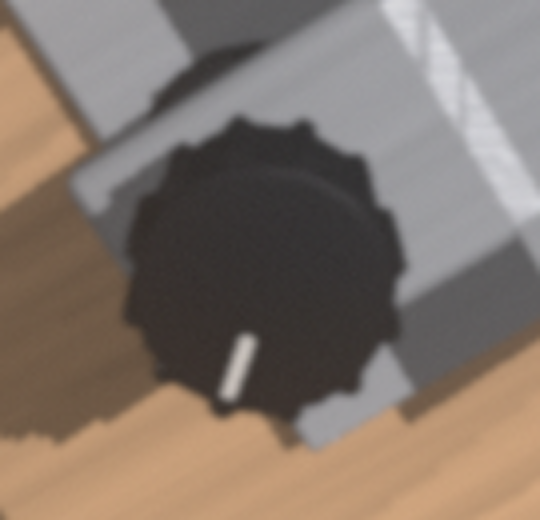

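Zoomed, the knob's top face is centred at crop (262,290), which is px (330.5,242.5). Blending this with the top view gives a correction of about (-2,+5) mm in tool axes. I descend and close.

step_arm --pt "-0.002 0.005 0.04 0 1" --pt "-0.002 0.005 0.08 0 1" --pt "-0.002 0.005 0.11 0 1" --pt "-0.002 0.005 0.123 0 1" --pt "-0.002 0.005 0.124 0 1" --pt "-0.002 0.005 0.124 0 1" --pt "-0.002 0.005 0.124 0 0.5" --pt "-0.002 0.005 0.124 0 0.3" --pt "-0.002 0.005 0.124 0 0.1" --pt "-0.002 0.005 0.124 0 0.0" --pt "-0.002 0.005 0.124 0 0.0"

```text
clock: 12.68
tcp_pos: [593.4, -40.1, 93.9]
ee_rot: [0.859, 3.022, 0.0]
force: [-0.4, 0.5, 0.3]
width: 0.5
grip_force: 0.2
```

At a 42.5 mm opening there is no side force, so the fingers are well centred. I close and check.

step_arm --pt "0 0 0 0 -0.1" --pt "0 0 0 0 -0.3" --pt "0 0 0 0 -0.3" --pt "0 0 0 0 -0.3"

```text
clock: 13.18
tcp_pos: [594.0, -39.2, 94.6]
ee_rot: [0.859, 3.021, 0.003]
force: [0.7, 4.9, 3.2]
width: 0.449
grip_force: 59.7
```

Gripped at 38 mm. I turn 2.35 rad clockwise, following the rise of 4.3 mm/rad.

step_arm --pt "0 0 -0.0006 0.14 -0.3" --pt "0 0 -0.0012 0.28 -0.3" --pt "0 0 -0.0018 0.42 -0.3" --pt "0 0 -0.0024 0.56 -0.3" --pt "0 0 -0.003 0.7 -0.3" --pt "0 0 -0.0036 0.84 -0.3" --pt "0 0 -0.0042 0.98 -0.3" --pt "0 0 -0.0048 1.12 -0.3" --pt "0 0 -0.0054 1.26 -0.3" --pt "0 0 -0.006 1.4 -0.3" --pt "0 0 -0.0066 1.54 -0.3" --pt "0 0 -0.0072 1.68 -0.3" --pt "0 0 -0.0078 1.82 -0.3" --pt "0 0 -0.0084 1.96 -0.3" --pt "0 0 -0.009 2.1 -0.3" --pt "0 0 -0.0096 2.24 -0.3" --pt "0 0 -0.0101 2.35 -0.3" --pt "0 0 -0.0101 2.35 -0.3" --pt "0 0 -0.0101 2.35 -0.3"

```text
clock: 15.55
tcp_pos: [596.6, -38.6, 104.8]
ee_rot: [-3.117, -0.369, -0.015]
force: [15.1, 6.3, -5.9]
width: 0.451
grip_force: 60.8
```

```bash
python3 w.py w5
```

```text
15.55 [596.6 -38.6 104.8] yaw 13.5 tz [ 0.009  0.004 -1.   ] [-0.256  0.289  1.788  0.007  1.056  1.075] [15.1  6.3 -5.9]
```

step_arm --pt "0 0 0 0 0.2" --pt "0 0 0 0 0.6" --pt "0 0 0 0 1" --pt "0 0 0 0 1" --pt "0 0 0 0 1" --pt "0 0 -0.03 0 1" --pt "0 0 -0.08 0 1" --pt "0 0 -0.114 0 1" --pt "0.006 -0.03 -0.114 -0.18 1" --pt "0.014 -0.07 -0.114 -0.36 1" --pt "0.022 -0.11 -0.114 -0.54 1" --pt "0.03 -0.14 -0.114 -0.72 1" --pt "0.036 -0.165 -0.114 -0.9 1" --pt "0.04 -0.18 -0.114 -1.08 1" --pt "0.042 -0.188 -0.114 -1.26 1" --pt "0.042 -0.188 -0.114 -1.351 1" --pt "0.042 -0.188 -0.114 -1.351 1" --pt "0.042 -0.188 -0.114 -1.351 1" --pt "0.042 -0.188 -0.114 -1.351 1"

```text
clock: 17.98
tcp_pos: [589.8, 152.4, 217.9]
ee_rot: [-2.202, -2.24, 0.0]
force: [-0.5, -0.2, 0.9]
width: 1.005
grip_force: 0.0
```

```bash
python3 w.py w6;  python3 - <<'E'
import cv2
i=cv2.imread("pics/w6.png"); print(i[165:310,309:331,1].mean(1).round().astype(int))
E
```

```text
17.975 [589.8 152.4 217.9] yaw 90.97 tz [-0.  0. -1.] [0.067 0.179 1.692 0.    1.271 0.05 ] [-0.5 -0.2  0.9]
[168 169 168 168 168 168 168 168 167 168 165 156 141 133 122 109 106 123
 146 159 162 162 162 162 162 162 162 162 162 162 162 162 162 162 162 162
 162 162 162 162 162 162 162 162 162 161 162 162 161 161 161 161 159 147
 116  84  89 119 142 155 160 161 162 165 170 177 183 188 192 194 194 194
 194 192 191 189 187 184 182 180 178 175 172 169 165 162 158 155 153 153
 158 160 159 147 115  84  90 123 148 158 160 160 160 160 160 160 160 160
 160 160 160 160 160 160 160 160 160 160 160 160 160 160 160 160 160 160
 160 160 160 160 160 160 159 156 149 142 147 163 170 170 169 169 169 169
 169]
```

View pics/w6.png

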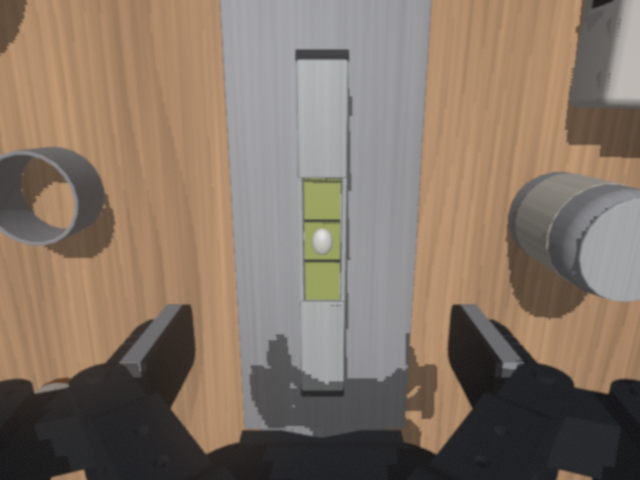

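The bubble spans rows 227–254.5 (centre 240.8) and the lines are at 220.3 and 260.3 (middle 240.3), so it is within 0.5 mm with the arm clear. I shut the fingers and descend onto the middle of the level.

step_arm --pt "0 0 0.02 0 -1" --pt "0 0 0.04 0 -1" --pt "0 0 0.06 0 -1" --pt "0 0 0.06 0 -1" --pt "0 0 0.06 0 -1" --pt "0 0 0.07 0 -1" --pt "0 0 0.075 0 -1" --pt "0 0 0.077 0 -1" --pt "0 0 0.077 0 -1" --pt "0 0 0.077 0 -1"

```text
clock: 19.27
tcp_pos: [590.0, 152.5, 141.2]
ee_rot: [2.201, 2.241, 0.001]
force: [0.0, 0.1, 0.1]
width: 0.004
grip_force: 0.0
```

step_arm --pt "0 0 0.002 0 -1" --pt "0 0 0.004 0 -1" --pt "0 0 0.005 0 -1" --pt "0 0 0.005 0 -1"

```text
clock: 19.77
tcp_pos: [589.8, 152.5, 135.7]
ee_rot: [-2.201, -2.241, 0.0]
force: [-0.8, -0.4, -0.7]
width: -0.0
grip_force: 0.0
```

step_arm --pt "0 0 0.0005 0 -1" --pt "0 0 0.001 0 -1" --pt "0 0 0.0015 0 -1" --pt "0 0 0.0015 0 -1"

```text
clock: 20.27
tcp_pos: [589.8, 152.5, 134.4]
ee_rot: [-2.201, -2.241, 0.0]
force: [-0.3, 0.2, 0.3]
width: -0.001
grip_force: 0.0
```

step_arm --pt "0 0 0.0005 0 -1" --pt "0 0 0.001 0 -1" --pt "0 0 0.001 0 -1"

```text
clock: 20.65
tcp_pos: [589.8, 152.5, 133.3]
ee_rot: [-2.201, -2.241, 0.0]
force: [-0.3, -0.6, 1.0]
width: -0.0
grip_force: 0.0
```

step_arm --pt "0 0 0.0005 0 -1" --pt "0 0 0.001 0 -1" --pt "0 0 0.001 0 -1"

```text
clock: 21.02
tcp_pos: [589.8, 152.5, 132.3]
ee_rot: [-2.201, -2.241, 0.0]
force: [-0.2, -0.1, -0.1]
width: -0.009
grip_force: 0.0
```

step_arm --pt "0 0 0.0005 0 -1" --pt "0 0 0.001 0 -1" --pt "0 0 0.001 0 -1"

```text
clock: 21.4
tcp_pos: [590.0, 152.5, 132.3]
ee_rot: [2.201, 2.241, 0.0]
force: [-1.8, -1.0, 5.6]
width: 0.002
grip_force: 2.6
```

step_arm --pt "0 0 0.0004 0 -1" --pt "0 0 0.0007 0 -1" --pt "0 0 0.0007 0 -1" --pt "0 0 0.0007 0 -1"

```text
clock: 21.9
tcp_pos: [590.2, 152.5, 132.3]
ee_rot: [2.201, 2.241, 0.001]
force: [-4.2, -1.5, 8.2]
width: 0.002
grip_force: 4.3
```

```bash
python3 w.py w7; python3 - <<'E'
from cell import robot,vision
import cv2,numpy as np
for _ in range(4): vision.snapshot("scene"); print(robot.get_obs()["force"].round(1))
i=cv2.imread("pics/w7.png"); t=vision.snapshot("top"); s=vision.snapshot("scene"); cv2.imwrite("pics/top7.png",t)
o=np.zeros((600,800,3),np.uint8); o[:300,:400]=cv2.resize(i,(400,300)); o[300:,:400]=cv2.resize(t,(400,300)); o[:450,400:]=cv2.resize(s[150:300,270:403],(400,450),interpolation=cv2.INTER_CUBIC); cv2.imwrite("pics/f.png",o)
E
```

```text
21.9 [590.2 152.5 132.3] yaw 91.04 tz [ 0.001 -0.    -1.   ] [ 0.067  0.28   1.742 -0.     1.119  0.049] [-4.2 -1.5  8.2]
[-3.9 -1.   8.3]
[-3.7 -0.6  9.1]
[-3.5 -0.9  9. ]
[-5.  -1.5  8. ]
```

View pics/f.png

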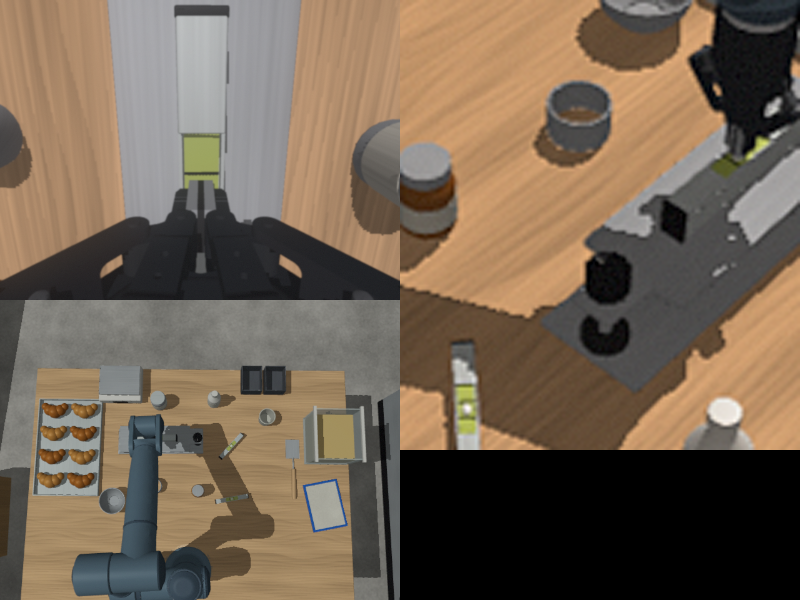

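The view shows the fingertips on the level's middle, the level flat on the shelf and the bystanders in place. The force is about 8.5 N down with 4 N sideways, so I trim both.

step_arm --pt "0 -0.0003 0.0002 0 -1" --pt "0 -0.0005 0.0004 0 -1" --pt "0 -0.0005 0.0004 0 -1" --pt "0 -0.0005 0.0004 0 -1" --pt "0 -0.0005 0.0004 0 -1" --pt "0 -0.0005 0.0004 0 -1"

```text
clock: 23.0
tcp_pos: [590.0, 152.6, 132.2]
ee_rot: [2.2, 2.241, 0.001]
force: [-3.6, -0.8, 10.1]
width: 0.001
grip_force: 4.7
```

```bash
python3 - <<'E'
from cell import robot,vision
import numpy as np
f=[]
for _ in range(8): vision.snapshot("wrist"); f.append(robot.get_obs()["force"])
print(np.round(f,1),np.mean(f,0))
E
```

```text
[[-4.2 -0.8  9.4]
 [-3.4 -0.7  9.7]
 [-4.3 -0.7  9.2]
 [-4.8  0.2  9.4]
 [-3.6 -0.7  9.2]
 [-4.8 -0.8  9.1]
 [-4.  -0.7  9.1]
 [-4.8 -0.6  9.3]] [-4.23488239 -0.61995284  9.30297669]
```

step_arm --pt "0 -0.0002 0.0002 0 -1" --pt "0 -0.0004 0.0003 0 -1" --pt "0 -0.0004 0.0003 0 -1" --pt "0 -0.0004 0.0003 0 -1" --pt "0 -0.0004 0.0003 0 -1" --pt "0 -0.0004 0.0003 0 -1" --pt "0 -0.0004 0.0003 0 -1" --pt "0 -0.0004 0.0003 0 -1" --pt "0 -0.0004 0.0003 0 -1" --pt "0 -0.0004 0.0003 0 -1" --pt "0 -0.0004 0.0003 0 -1" --pt "0 -0.0004 0.0003 0 -1"

```text
clock: 24.9
tcp_pos: [589.9, 152.5, 132.2]
ee_rot: [2.2, 2.24, 0.002]
force: [-3.7, -0.3, 10.3]
width: 0.001
grip_force: 5.0
```

```bash
python3 - <<'E'
from cell import robot
f=robot.get_obs()["force"]; print(f)
if 8.5<f[2]<13: print(robot.close_job())
E
```

```text
[-3.70713083 -0.31951185 10.25796594]
the job is handed in; nothing more can be done
None
```

I handed the job in at 24.9 s with the fingertips pressing the level at about 10 N: it stands along the middle of the shelf, and the bubble was within about 0.5 mm of centre when last seen before the press, since the fingers hide it now.

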